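# Match and lock the slab roller's left adjuster

## Task

The slab roller's two ends are out of step. Turn the bar handle on its left-hand screw until it points the same way as the one on the right, then run the left lever jam nut all the way down its screw and nip it up tight against the frame, so that it stays tight and the setting is kept. Leave the right-hand end and the things lying about where they are.

Things in the scene. Friction and masses are not known exactly. Their poses are not given: they have to be found in the camera images.
- roller: The bench slab roller, fixed. Origin on the table under the left screw; z up, -y along the steel roller to the right-hand end (the robot's right, screw 400 mm away), -x side to the robot. Plywood bed 380 x 340 mm, top at 58 mm; two grey end frames, top at 150 mm, each with an upright 18 mm screw and a 110 mm dial plate marked every 15 degrees
- left_knob_grip (a point): Middle of the black bar handle on the left screw (on its axis, 225 mm above the table). Bar 14 mm thick, 22 mm high (11 mm up and down from here), pinched across its thickness from above. Its nose, a V-shaped end with a white line on top, points along this point's -x, 32 mm from the axis; the square end reaches 27 mm. Below: a 13 mm neck, 13 mm long, and 32 to 37 mm down the nut's top
- right_knob_grip (a point): The same point of the right-hand end's identical handle, which is set and locked: its -x axis is the direction in which the left one has to point
- right_knob_nose (a point): Nose tip of the right-hand handle, 31 mm from its screw axis
- left_knob (a joint): Turn of the left handle, rad, growing clockwise seen from above; 0: nose along the roller's -x. Range -0.3 to 1.9. Takes about 0.1 N m, stays where it is left, and moves less than 2 mm up or down. It starts 0.4 to 1.5 short of the right one
- right_knob (a joint): The same for the right-hand handle (0.75 to 1.5)
- left_nut (a joint): Run of the left jam nut, rad, growing clockwise seen from above, which runs it down (5 mm a turn). Starts at -5.2 to -3.2 and stops at 0, where the nut meets the boss. Runs at 0.15 N m (2 N on the lever) and stays where it is left. Nut and screw do not turn each other
- left_nut_ball (a point): Centre of the 24 mm black ball at the end of the left nut's lever, 95 mm out from the screw axis, 210 mm above the table with the nut down (to 5 mm higher when up). The lever, a straight 12 mm steel rod, runs out along this point's x and rises: 80 mm out its centre is 6 mm, 30 mm out 28 mm lower than the ball. Nut: a hexagon, 34 mm across flats, 20 mm high
- bowl: Grey bisque bowl, 84 mm wide, 40 mm high, standing on the bed
- tile: Terracotta tile, 80 x 80 x 12 mm, on the bed behind the roller
- rib: Wooden rib, 90 x 45 x 6 mm, on the bed
- tub: Yellow plastic tub, 88 mm wide, 37 mm high, on the table at the left
- spanner: Steel spanner, 180 mm long, on the table at the left
- pin: Wooden rolling pin, 48 mm thick, 300 mm long, on the table at the right
- stylus: Blue ball stylus, 145 mm long, on the table at the left
- left_seat (a point): Centre of the top of the left end's fixed threaded boss (38 mm wide, 168 mm above the table, on the screw axis), against which the jam nut is to be locked. Only the nut with its lever, the screw and its handle stand higher at this end; under the boss, 14 mm lower, is the dial plate
- left_nut_nip (a joint): Further clockwise turn of the nut and lever once the nut has met the boss, rad: the tightening. 0 at first, at most 0.5 (dead stop). It starts at 0.5 N m (6 N on the lever, 80 mm out) and takes 0.6 N m (8 N) for 0.12, 0.75 N m (10 N) for 0.3; it does not spring back when let go. Below 0.12 the nut is not tight

How it is judged:
By the outcome, as a careful person would: the job done as asked, in the order asked, and still so for the second after the job is handed in, with the robot touching nothing.
It also fails if it takes over 64 s, if anything falls off the work surface, if the arm or the gripper's body presses on something with over 40 N, if the wrist force passes 120 N, or if a joint passes its speed limit or range.

## Robot

A 6-joint arm with a two-finger parallel gripper is mounted at the origin on the work surface. World frame = base frame: x ahead of the robot, y to its left, z up, the work surface at z = 0. Lengths are in m, angles in rad, forces in N, time in s.
With the tool pointing down it reaches from about 0.35 to 0.975 m from the base axis. Payload 7.1 kg.
Tool frame: the origin (TCP) lies midway between the tips of the shut fingers; the grasp point (between the pads) lies 19 mm behind it; z points along the fingers, y is the line along which they close (so a half turn about z gives the same grasp; the last joint's range is limited). The gripper opens to 88 mm and grips with 3 to 60 N. Pads are 20 mm wide; open, the fingers measure 115 mm over their backs; the gripper's body (75 mm by 178 mm) begins 61 mm behind the grasp point.
Start: joints at [-1.276, 0.423, 1.63, -0, 1.089, -0.019], TCP at [0.193, -0.594, 0.19] pointing down, gripper open.
Joint ranges: [-3, 3], [-0.9, 2.11], [0.09, 2.58], [-1.31, 4.45], [0.11, 2.69], [-2.54, 2.54]. Speed limits (rad/s): [2.39, 2.39, 3.01, 3.14, 3.14, 3.14].

## Interface

Orientations are given as a unit quaternion [w, x, y, z].
In Python, from station import move_pose, movel, movej, command_gripper, wait, inverse_kinematics, read_camera, camera_info, MotionError, job_done, get_time, get_joint_pos, get_qvel, get_effort, get_tcp_pos, get_ee_rot, get_ft_force, get_ft_torque, get_grip_width, get_finger_force gives the robot as it stands. Calls block until the motion is done:
- move_pose(position, orientation): joint-space move of the TCP to a pose.
- movel(position, frame=None, v=0.15, until_force=None): straight line of the TCP; frame=None keeps the orientation; v is the mean speed in m/s. With until_force (N) it stops when the force on the tool has changed by that much, and returns True; else False.
- movej(angles): joint-space move.
- command_gripper(opening): opening from 0.0 (shut) to 1.0 (fully open); the grip force is fixed at half the most; returns when the fingers have stopped.
- wait(seconds).
- inverse_kinematics(position, orientation): joint angles nearest the present ones, or None.
- read_camera(name): name is "scene" or "top"; returns the picture (400x640x3 uint8, red, green, blue); there is no depth.
- camera_info(name): a dict with "intrinsics" (3x3 intrinsics, pixels), "dist" ([k1, k2, p1, p2, k3] as OpenCV has them; the pictures are not rectified), "T" (4x4, takes a point from camera to world coordinates). Camera axes: x right, y up, looking along -z (the intrinsics and any distortion apply to the point x, -y, -z); pixel columns grow to the right and rows downward; lengths in m; the calibration is good to about 2 mm. A picture is of the moment at which its call begins. camera_info takes no time and is no camera call.
A pose or a line that the arm cannot do raises MotionError and nothing moves.
- job_done(): hands the job in; it is judged then, once.
Readings, each from a call of its own:
- get_time(): time.
- get_joint_pos(): joint angles.
- get_qvel(): joint speeds.
- get_effort(): joint torques, N m.
- get_tcp_pos(): TCP position.
- get_ee_rot(): TCP orientation.
- get_ft_force(): force on the tool from outside, world axes, zero at the start.
- get_ft_torque(): the same for the moment, N m.
- get_grip_width(): opening from 0.0 (shut) to 1.0 (fully open).
- get_finger_force(): force on a finger pad.
Only numpy, scipy, OpenCV 4.12 (cv2) and the standard library are available. Lean on these libraries where they do the work, as an engineer would, in place of code of your own. Each camera call takes 0.05 s, during which the arm holds its last target. There are 200 camera calls.

## Working session

There is one attempt and no reset: what is moved stays moved. The work goes in short steps, each a Python script; the robot and the scene stay as the last script left them, time stands still between calls to the robot, and variables do not carry over. Pictures are saved under pics/ and viewed, at most 10 in all, crops included, and the job is handed in when it is done.

```bash
ls; mkdir -p pics; cat > h.py <<'E'
import numpy as np, cv2
from station import *
def snap(n,f):
    im=read_camera(n); cv2.imwrite('pics/'+f,im[:,:,::-1]); return im
def ray(n,uv):
    c=camera_info(n); K=np.array(c['intrinsics'],float); d=np.array(c['dist'],float); T=np.array(c['T'])
    p=cv2.undistortPoints(np.array(uv,float).reshape(-1,1,2),K,d).reshape(-1,2)
    r=np.c_[p[:,0],-p[:,1],-np.ones(len(p))]@T[:3,:3].T
    return T[:3,3],r
def onz(n,uv,z):
    o,r=ray(n,uv); return o+r*((z-o[2])/r[:,2])[:,None]
def proj(n,P):
    c=camera_info(n); K=np.array(c['intrinsics'],float); d=np.array(c['dist'],float); T=np.array(c['T'])
    q=(np.array(P,float).reshape(-1,3)-T[:3,3])@T[:3,:3]; q=q*[1,-1,-1]
    return cv2.projectPoints(q,np.zeros(3),np.zeros(3),K,d)[0].reshape(-1,2)
E
python3 - <<'E'
from h import *
for n in('scene','top'):
    snap(n,n+'0.png'); print(n,np.round(camera_info(n)['T'],3).tolist(),np.round(camera_info(n)['intrinsics'],0).tolist())
print(get_time(),get_ee_rot())
E
```

```text
pics
scene [[-0.865, -0.289, 0.41, 0.982], [0.501, -0.514, 0.696, 0.758], [0.01, 0.808, 0.59, 0.81], [0.0, 0.0, 0.0, 1.0]] [[380.0, 0.0, 315.0], [0.0, 380.0, 198.0], [0.0, 0.0, 1.0]]
top [[-0.022, 0.994, -0.104, 0.387], [-1.0, -0.021, 0.007, -0.007], [0.005, 0.104, 0.995, 1.459], [0.0, 0.0, 0.0, 1.0]] [[374.0, 0.0, 310.0], [0.0, 374.0, 202.0], [0.0, 0.0, 1.0]]
0.1 [-6.74667170e-04  9.87718146e-01  1.56244679e-01 -9.60352891e-05]
```

View pics/scene0.png

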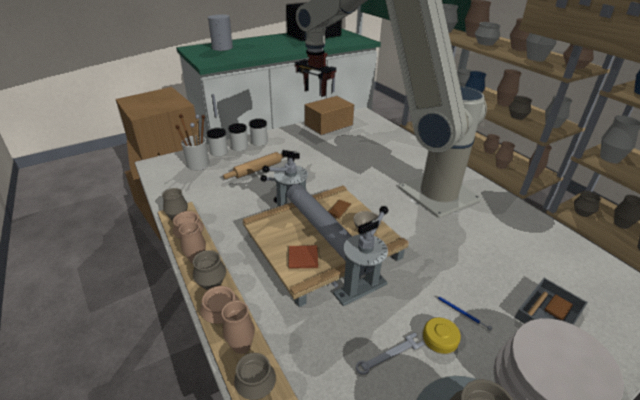

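View pics/top0.png

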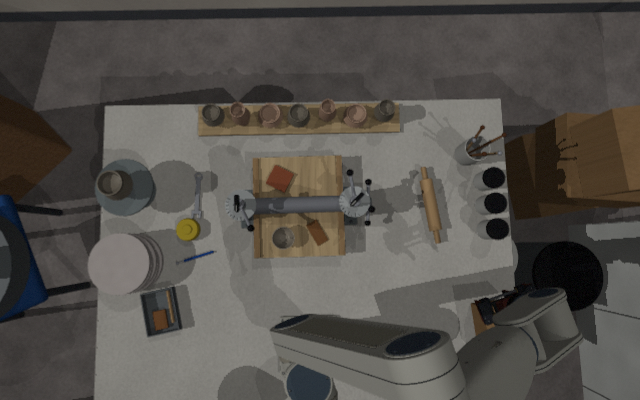

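The scene view shows the left end near (368,235) and the right end near (290,160). In the top view the left end is at about (241,206) and the right at (355,201). I'll zoom in on both.

```bash
python3 - <<'E'
import cv2,numpy as np
t=cv2.imread('pics/top0.png'); s=cv2.imread('pics/scene0.png')
f=lambda im,x,y,w,h,k:cv2.resize(im[y:y+h,x:x+w],None,fx=k,fy=k,interpolation=cv2.INTER_CUBIC)
g=lambda im:np.clip(im.astype(float)*1.6,0,255).astype(np.uint8)
a=np.hstack([f(g(t),215,180,50,56,5),f(g(t),330,172,50,56,5)]); b=np.hstack([f(g(s),335,195,60,56,5)[:, :300],f(g(s),255,140,60,56,5)[:,:200]])
cv2.imwrite('pics/z.png',np.vstack([a,b]))
E
```

```text
(no output)
```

View pics/z.png

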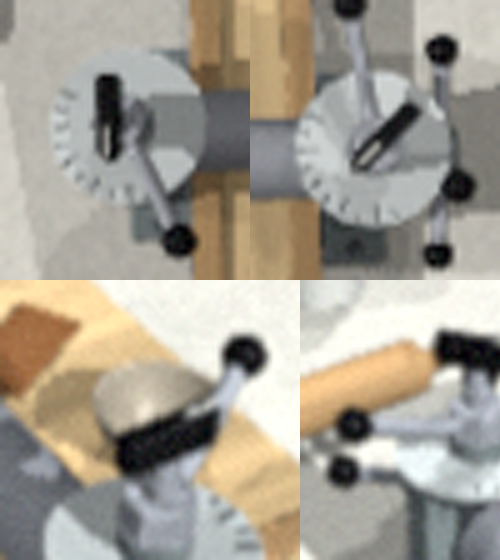

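Handles: the left one has its nose toward the robot (about -x). The right one has its nose toward -x,+y, about 45° clockwise from that. The left ball is near top (250.6,228) and the left handle near (236.6,203). Next I'll measure these with masks.

```bash
cat >> h.py <<'E'
def blobs(n,im,c0,rad,th=45):
    m=(im.max(2)<th).astype(np.uint8); yy,xx=np.mgrid[:400,:640]
    m[np.hypot(xx-c0[0],yy-c0[1])>rad]=0
    k,l,st,ce=cv2.connectedComponentsWithStats(m,connectivity=4)
    return [(l==i,ce[i],int(st[i,4])) for i in range(1,k) if st[i,4]>8]
def bar(n,mask,z=.225):
    # bar direction (world xy) from the minimum area rect / PCA of the filled outline, cast on z
    h=cv2.convexHull(np.argwhere(mask)[:,::-1].astype(np.int32)); f=np.zeros((400,640),np.uint8); cv2.fillPoly(f,[h],1)
    P=onz(n,np.argwhere(f)[:,::-1],z)[:,:2]; c=P.mean(0); w,v=np.linalg.eigh(np.cov((P-c).T))
    d=v[:,1]; d=-d*np.sign(d[0]) ; t=(P-c)@d
    a=np.arctan2(d[1],-d[0])  # clockwise from world -x
    return c,a,np.sqrt(12*w),t.min(),t.max()
E
python3 - <<'E'
from h import *
T=cv2.imread('pics/top0.png')[:,:,::-1];S=cv2.imread('pics/scene0.png')[:,:,::-1]
for n,im,cs in(('top',T,[(240,208,28),(358,196,35)]),('scene',S,[(370,223,24),(280,162,24)])):
  for x,y,r in cs:
    for m,c,a in blobs(n,im,(x,y),r):
        print(n,np.round(c,1),a,'z213',onz(n,c,.213)[0].round(4),*[np.round(q,4) for q in bar(n,m)])
E
```

```text
top [236.6 201.5] 63 z213 [0.524  0.2308 0.213 ] [0.5209 0.2285] -0.1167 [0.0164 0.0492] -0.0242 0.0297
top [250.8 218.2] 13 z213 [0.467  0.1837 0.213 ] [0.4659 0.1824] 1.0402 [0.0097 0.0184] -0.0079 0.0084
top [250.3 227.5] 32 z213 [0.4361 0.1854 0.213 ] [0.4356 0.1838] -1.2714 [0.0176 0.0199] -0.0107 0.0102
top [349.4 172.3] 32 z213 [ 0.6152 -0.1503  0.213 ] [ 0.613  -0.1491] 0.0699 [0.0181 0.0208] -0.0113 0.0094
top [367.9 181.7] 25 z213 [ 0.5818 -0.2114  0.213 ] [ 0.5803 -0.2093] 0.9986 [0.0169 0.0179] -0.0091 0.0086
top [357.6 197.6] 43 z213 [ 0.5286 -0.1747  0.213 ] [ 0.5259 -0.1719] 0.8625 [0.0128 0.0475] -0.0234 0.0267
top [371.1 208.6] 36 z213 [ 0.4904 -0.2186  0.213 ] [ 0.4895 -0.2162] -0.3225 [0.0194 0.022 ] -0.0124 0.0116
top [349.3 219.9] 86 z213 [ 0.4542 -0.1445  0.213 ] [ 0.4542 -0.1427] -1.1861 [0.0286 0.0412] -0.0225 0.0237
top [367.  222.5] 20 z213 [ 0.4444 -0.2033  0.213 ] [ 0.4438 -0.2014] 1.566 [0.0131 0.0166] -0.0068 0.0068
scene [383.5 209.3] 34 z213 [0.4369 0.1825 0.213 ] [0.4487 0.1942] -0.9565 [0.0174 0.0224] -0.0106 0.0107
scene [366.9 227. ] 152 z213 [0.516  0.2181 0.213 ] [0.5244 0.2284] -0.1334 [0.0266 0.0547] -0.029 0.0314
scene [290.  154.5] 92 z213 [ 0.5178 -0.1873  0.213 ] [ 0.5276 -0.1675] 1.1924 [0.0376 0.0556] -0.0323 0.0287
scene [265.2 168.6] 33 z213 [ 0.6207 -0.1477  0.213 ] [ 0.6284 -0.1297] -1.1513 [0.0181 0.0307] -0.0135 0.0152
scene [263.9 177.3] 16 z213 [ 0.6435 -0.1061  0.213 ] [ 0.6501 -0.0895] -1.4506 [0.0094 0.0274] -0.0152 0.0129
```

```bash
cat >> h.py <<'E'
def bar2(n,im,c0,th,half=14,k=8,z=.225):
    x0,y0=int(c0[0])-half,int(c0[1])-half
    g=cv2.resize(im[y0:y0+2*half,x0:x0+2*half].max(2),None,fx=k,fy=k,interpolation=cv2.INTER_CUBIC)
    q,l,st,ce=cv2.connectedComponentsWithStats((g<th).astype(np.uint8),connectivity=4)
    i=l[half*k-4:half*k+4,half*k-4:half*k+4]; i=np.bincount(i[i>0]).argmax() if (i>0).any() else 0
    h=cv2.convexHull(np.argwhere(l==i)[:,::-1].astype(np.int32)); f=np.zeros(g.shape,np.uint8); cv2.fillPoly(f,[h],1)
    uv=(np.argwhere(f)[:,::-1]+.5)/k-.5+[x0,y0]
    P=onz(n,uv,z)[:,:2]; c=P.mean(0); w,v=np.linalg.eigh(np.cov((P-c).T)); d=v[:,1]; d=-d*np.sign(d[0]); t=(P-c)@d
    r=cv2.minAreaRect((P*1e4).astype(np.float32)); B=cv2.boxPoints(r); e=max([B[1]-B[0],B[2]-B[1]],key=np.linalg.norm); e=-e*np.sign(e[0])
    return c.round(4),round(float(np.arctan2(d[1],-d[0])),3),round(float(np.arctan2(e[1],-e[0])),3),np.sqrt(12*w).round(4),round(t.min(),4),round(t.max(),4),(h.reshape(-1,2)+.5)/k-.5+[x0,y0]
E
cat > m.py <<'E'
from h import *
import sys
def run(T,S,L,R=((357.6,197.6),(290,154.5)),out=None):
  ims=[]
  for n,im,cs in(('top',T,(L[0],R[0])),('scene',S,(L[1],R[1]))):
    for c in cs:
      for th in(50,65,80,95): r=bar2(n,im,c,th); print(n,th,*r[:6])
      h=bar2(n,im,c,80)[6]; k=10; x0,y0=int(c[0])-14,int(c[1])-14
      z=cv2.resize(im[y0:y0+28,x0:x0+28,::-1],None,fx=k,fy=k,interpolation=cv2.INTER_CUBIC); z=np.clip(z*1.5,0,255).astype(np.uint8)
      cv2.polylines(z,[np.round((h-[x0,y0]+.5)*k).astype(np.int32)],True,(0,0,255),1); ims.append(z)
  if out: cv2.imwrite('pics/'+out,np.vstack([np.hstack(ims[:2]),np.hstack(ims[2:])]))
if __name__=='__main__':
  T=cv2.imread('pics/top0.png')[:,:,::-1];S=cv2.imread('pics/scene0.png')[:,:,::-1]
  run(T,S,((236.6,201.5),(366.9,227)),out='o0.png')
E
python3 m.py
```

```text
top 50 [0.5185 0.2286] -0.049 -0.024 [0.0172 0.0519] -0.0278 0.0292
top 65 [0.5161 0.2215] -0.261 0.001 [0.0347 0.0505] -0.0327 0.0253
top 80 [0.5125 0.2179] -0.389 0.046 [0.0394 0.0609] -0.0385 0.0385
top 95 [0.5133 0.2142] -0.463 0.022 [0.0496 0.0622] -0.0405 0.0384
top 50 [ 0.5244 -0.1708] 0.842 0.811 [0.0126 0.0525] -0.0273 0.0303
top 65 [ 0.5226 -0.1697] 0.808 0.811 [0.0149 0.0571] -0.0301 0.0301
top 80 [ 0.5222 -0.1698] 0.807 0.857 [0.0182 0.0586] -0.0319 0.0316
top 95 [ 0.5257 -0.1876] 0.471 0.039 [0.0598 0.0849] -0.0593 0.0428
scene 50 [0.5244 0.2289] -0.129 -0.08 [0.027  0.0572] -0.0315 0.0357
scene 65 [0.5252 0.2278] -0.124 0.138 [0.0329 0.0583] -0.0321 0.0377
scene 80 [0.5232 0.227 ] -0.454 -0.345 [0.0403 0.0735] -0.0414 0.0495
scene 95 [0.5301 0.2271] -0.474 -0.868 [0.045 0.096] -0.0582 0.0585
scene 50 [ 0.5272 -0.167 ] 1.259 1.113 [0.0371 0.0573] -0.037 0.0311
scene 65 [ 0.5281 -0.166 ] 1.385 0.835 [0.0415 0.0593] -0.0394 0.0314
scene 80 [ 0.529  -0.1651] 1.522 -1.061 [0.045  0.0619] -0.0416 0.0341
scene 95 [ 0.5321 -0.1602] -1.253 -1.079 [0.0481 0.0753] -0.0503 0.0456
```

View pics/o0.png

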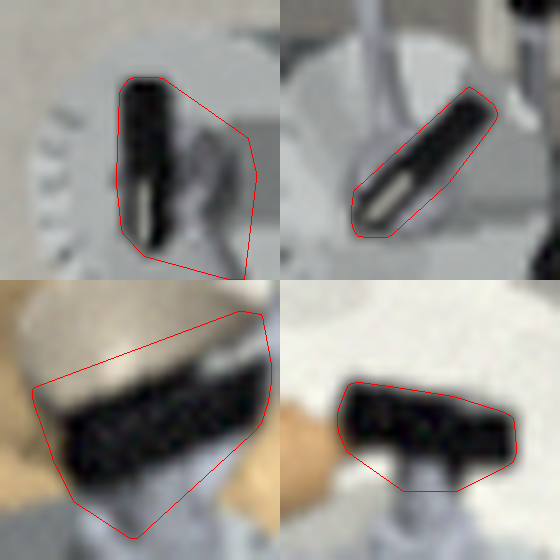

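```bash
cat >> h.py <<'E'
from scipy.spatial.transform import Rotation as Ro
AX=np.array([.522,.2287])
def ori(a,flip=False):
    s=-1 if flip else 1
    x=s*np.array([-np.cos(a),np.sin(a),0]); z=np.array([0,0,-1.]); R=np.c_[x,np.cross(z,x),z]
    return Ro.from_matrix(R).as_quat(scalar_first=True)
E
python3 - <<'E'
from h import *
q0=np.array(get_joint_pos())
for fl in(0,1):
  for a in(-.03,.8):
    print(fl,a,[None if v is None else np.round(v,2) for v in [inverse_kinematics([*AX,.208],ori(a,fl)),inverse_kinematics([*AX,.32],ori(a,fl))]])
# up clear of the machine, then over the handle
fl=min((0,1),key=lambda f:max(abs(inverse_kinematics([*AX,.208],ori(a,f))[5]) for a in(-.03,.8)))
print('flip',fl)
movel([.193,-.594,.33],v=.3); command_gripper(.45)
move_pose([*AX,.32],ori(-.03,fl)); print(get_time(),np.round(get_tcp_pos(),4))
movel([*AX,.208],v=.12,until_force=8); print(np.round(get_tcp_pos(),4),get_ft_force())
command_gripper(0.); print(get_grip_width()*88,get_finger_force(),np.round(get_ft_force(),1),get_time())
E
```

```text
0 -0.03 [array([ 0.39,  0.32,  1.74, -0.  ,  1.08, -1.21]), array([ 0.39,  0.22,  1.61, -0.  ,  1.31, -1.21])]
0 0.8 [array([ 0.39,  0.32,  1.74, -0.  ,  1.08, -0.38]), array([ 0.39,  0.22,  1.61, -0.  ,  1.31, -0.38])]
1 -0.03 [array([ 0.39,  0.32,  1.74, -0.  ,  1.08,  1.93]), array([ 0.39,  0.22,  1.61, -0.  ,  1.31,  1.93])]
1 0.8 [None, None]Traceback (most recent call last):
  File "<stdin>", line 7, in <module>
  File "<stdin>", line 7, in <lambda>
  File "<stdin>", line 7, in <genexpr>
TypeError: 'NoneType' object is not subscriptable
```

```bash
python3 - <<'E'
from h import *
movel([.193,-.594,.33],v=.3); command_gripper(.45)
move_pose([*AX,.32],ori(-.03)); print(get_time(),np.round(get_tcp_pos(),4))
print(movel([*AX,.208],v=.12,until_force=8),np.round(get_tcp_pos(),4),get_ft_force())
command_gripper(0.); print(get_grip_width()*88,get_finger_force(),np.round(get_ft_force(),1),np.round(get_ft_torque(),2),get_time())
E
```

```text
4.7 [0.5223 0.2281 0.32  ]
False [0.5225 0.2289 0.2087] [ 0.07848548  0.08569547 -0.16513926]
0.27605147059860374 0.0 [ 0.6 -0.5  0.1] [ 0.07 -0.15 -0.  ] 6.525
```

```bash
python3 - <<'E'
from h import *
T=snap('top','t1.png');S=snap('scene','s1.png')
f=lambda im,x,y:cv2.resize(im[y:y+70,x:x+70,::-1],None,fx=5.5,fy=5.5,interpolation=cv2.INTER_CUBIC)
cv2.imwrite('pics/z1.png',np.hstack([f(T,205,170),f(S,330,185)]))
print(np.round(get_tcp_pos(),4),Ro.from_quat(get_ee_rot(),scalar_first=True).as_matrix().round(3).tolist(),get_grip_width())
print(proj('scene',[*AX,.225]),proj('top',[*AX,.225]))
E
```

```text
[0.522  0.2287 0.208 ] [[-1.0, -0.03, -0.0], [-0.03, 1.0, -0.0], [0.0, -0.0, -1.0]] 0.005630204146833631
[[367.9887651  226.47982003]] [[236.5217523  201.74356481]]
```

View pics/z1.png

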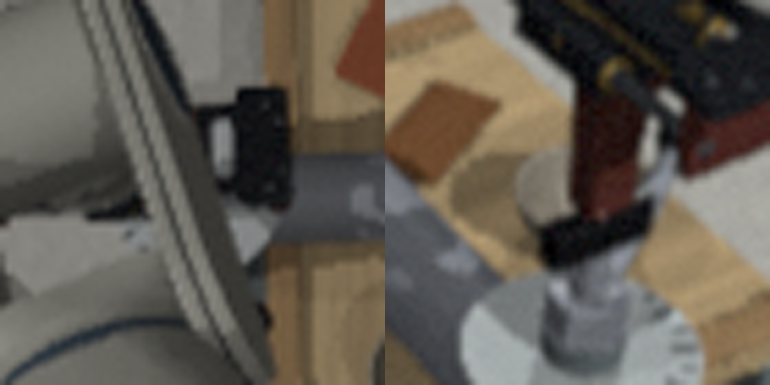

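The left image is mostly blocked by the arm. The right one shows the bar at about (597,232) with a red finger behind it. The gripper state isn't clear from this, so I'll look wider.

```bash
python3 - <<'E'
import cv2
S=cv2.imread('pics/s1.png'); cv2.imwrite('pics/z2.png',cv2.resize(S[130:280,300:460],None,fx=4,fy=4,interpolation=cv2.INTER_CUBIC))
from h import *
print(proj('scene',[[.522,.2287,.208],[.522,.2287,.236],[.522,.2287,.269]]),get_grip_width(),get_finger_force())
E
```

```text
[[367.32767375 231.87385875]
 [368.42368679 222.92407418]
 [369.76324609 211.93674661]] 0.005630204146833631 0.0
```

View pics/z2.png

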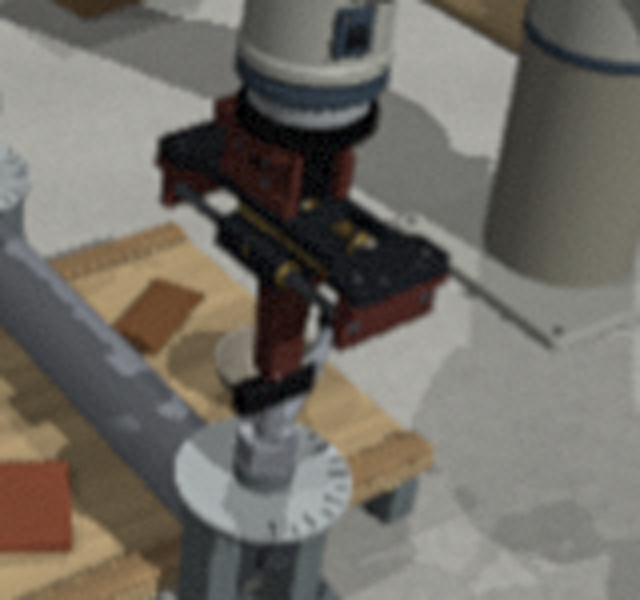

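The wide view shows shut fingers at crop (282,330) ending at the bar's top edge, around (275,376). No finger is visible in front of the bar. I'll lift off and compare the fingertips with the projected TCP.

```bash
python3 - <<'E'
from h import *
movel([*AX,.29],v=.15)
S=snap('scene','s2.png'); p=get_tcp_pos(); print(np.round(p,4),get_time(),get_grip_width())
u=proj('scene',[p,p+[0,0,.06]]); print(u)
z=S[130:280,300:460,::-1].copy(); z=cv2.resize(z,None,fx=4,fy=4,interpolation=cv2.INTER_CUBIC)
cv2.drawMarker(z,tuple(int(v) for v in (u[0]-[300,130]+.5)*4),(0,255,0),0,14,1); cv2.imwrite('pics/z3.png',z)
for m,c,a in blobs('scene',S,(370,225),24): print(c,a)
E
```

```text
[0.5213 0.2284 0.2888] 7.375 0.007534850299499081
[[370.76654166 204.94152386]
 [373.41139432 183.07242155]]
[383.52941176 209.32352941] 34
[366.92567568 227.03378378] 148
```

View pics/z3.png

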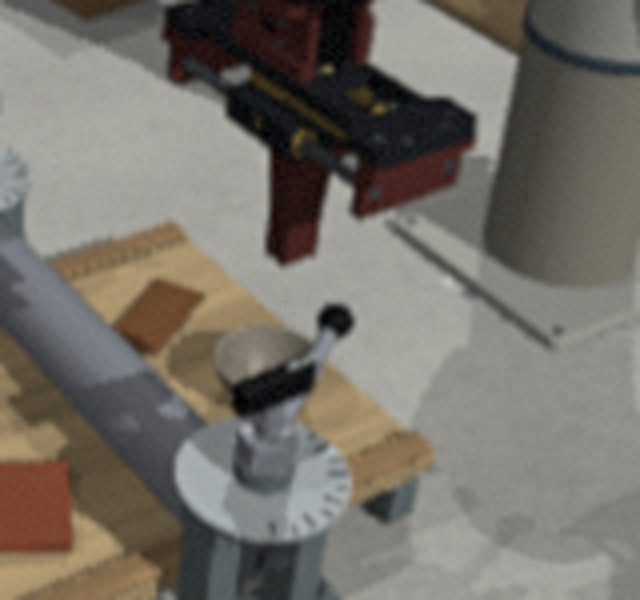

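The fingertips appear at crop (290,255), while the reported TCP projects to (285,300). That's about 11 px, or roughly 30 mm too high. I'll check the same thing against the start pictures.

```bash
python3 - <<'E'
from h import *
T=cv2.imread('pics/top0.png');S=cv2.imread('pics/scene0.png')
p=np.array([.193,-.594,.19]); R=Ro.from_quat([-6.7e-4,.9877,.1562,0],scalar_first=True).as_matrix(); y=R[:,1]
out=[]
for n,im,x0,y0 in(('top',T,450,260),('scene',S,275,40)):
    z=cv2.resize(im[y0:y0+80,x0:x0+80],None,fx=5,fy=5,interpolation=cv2.INTER_CUBIC)
    for q,c in((p,(0,255,0)),(p+y*.044,(255,255,0)),(p-y*.044,(255,255,0)),(p+[0,0,.08],(0,255,255))):
        u=(proj(n,q)[0]-[x0,y0]+.5)*5; cv2.drawMarker(z,tuple(int(v) for v in u),c,0,12,1)
    out.append(z)
cv2.imwrite('pics/z4.png',np.hstack(out))
E
```

```text
(no output)
```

View pics/z4.png

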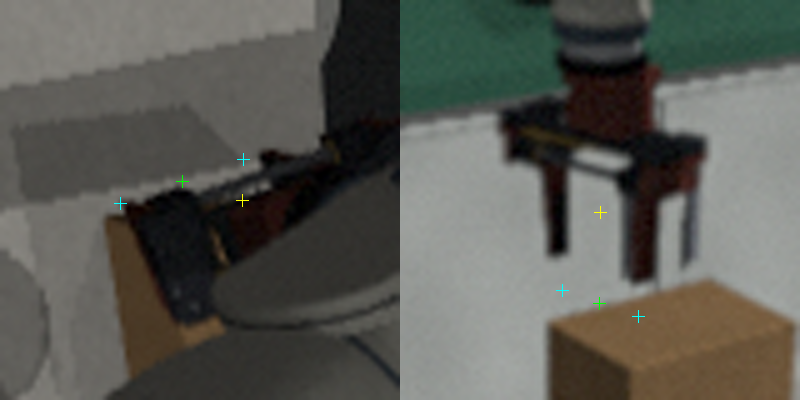

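In the start picture too, both fingertips sit about 32 mm above the reported TCP along the tool axis, with xy correct. The tool length in use is about 30 mm too long. I'll calibrate it with a light touch on the bar's top (236 mm), then grip.

```bash
python3 - <<'E'
from h import *
movel([*AX,.215],v=.15)
hit=movel([*AX,.192],v=.02,until_force=3); z=get_tcp_pos()[2]; print(hit,z,np.round(get_ft_force(),1),get_time())
if hit:
    movel([*AX,.24],v=.15); command_gripper(.45); print(get_grip_width())
    zg=z-.0275
    print(movel([*AX,zg],v=.12,until_force=6),np.round(get_tcp_pos(),4))
    command_gripper(0.); print(get_grip_width()*88,get_finger_force(),np.round(get_ft_force(),1),np.round(get_ft_torque(),2),get_time())
E
```

```text
True 0.20332856608812822 [-1.7  0.   5. ] 8.7083
0.4516667773764689
False [0.5224 0.2289 0.1762]
14.072146531401533 29.984670281410217 [ 0.8 -6.4  3. ] [-1.   -0.25  0.04] 11.075
```

Tool offset is 32 mm and the bar is gripped at 14 mm. Turning it to about 0.80 now.

```bash
cat >> h.py <<'E'
DZ=.0322  # reported TCP z = true tip z - DZ
E
python3 - <<'E'
from h import *
zg=get_tcp_pos()[2]; q=np.array(get_joint_pos())
for a in(.25,.55,.80):
    qq=q.copy(); qq[5]+=a+.03; movej(qq); print(a,np.round(get_ft_force(),1),np.round(get_ft_torque(),2),np.round(get_tcp_pos(),4))
R=Ro.from_quat(get_ee_rot(),scalar_first=True).as_matrix(); print('ang',np.arctan2(R[1,0],-R[0,0]),get_grip_width()*88)
command_gripper(.45); print(np.round(get_ft_force(),1))
movel([*get_tcp_pos()[:2],.26],v=.15)
move_pose([.40,-.10,.30],ori(.8)); print(get_time())
T=snap('top','t3.png');S=snap('scene','s3.png')
import m; m.run(T,S,((236.6,201.5),(366.9,227)),out='o3.png')
E
```

```text
0.25 [ 0.6 -2.9 -3.8] [-0.49 -0.37 -0.11] [0.5224 0.2269 0.1762]
0.55 [ 1.2 -4.8 -3.8] [-0.73 -0.38 -0.11] [0.5222 0.2265 0.176 ]
0.8 [ 1.3 -6.1 -3.5] [-0.92 -0.34 -0.07] [0.5219 0.2261 0.1758]
ang 0.7964753381235551 13.844015865419166
[-0.3 -0.1  0.3]
14.825
top 50 [0.5183 0.2281] 0.839 0.794 [0.0189 0.0491] -0.0257 0.0281
top 65 [0.5142 0.2235] 1.022 0.793 [0.0349 0.0482] -0.0243 0.0316
top 80 [0.5092 0.2215] -0.148 -1.228 [0.0479 0.0495] -0.0325 0.033
top 95 [0.5091 0.2211] -1.558 -1.252 [0.051  0.0512] -0.0347 0.0248
top 50 [ 0.5248 -0.1711] 0.853 0.811 [0.0123 0.0523] -0.0268 0.0312
top 65 [ 0.5228 -0.1699] 0.812 0.811 [0.015  0.0566] -0.0299 0.0301
top 80 [ 0.5224 -0.17  ] 0.819 0.862 [0.0185 0.0578] -0.0315 0.0314
top 95 [ 0.5227 -0.1705] 0.787 1.021 [0.0324 0.0573] -0.0336 0.0331
scene 50 [0.5242 0.2295] 0.829 0.763 [0.0336 0.0519] -0.0271 0.0302
scene 65 [0.5239 0.2291] 0.698 0.596 [0.0417 0.0516] -0.0282 0.0289
scene 80 [0.5222 0.2287] -0.567 0.011 [0.0496 0.0689] -0.0422 0.0484
scene 95 [0.5221 0.2271] -0.602 -0.033 [0.0519 0.0771] -0.0459 0.0511
scene 50 [ 0.5271 -0.1671] 1.244 1.082 [0.0371 0.0565] -0.0362 0.0304
scene 65 [ 0.5281 -0.1661] 1.378 0.835 [0.0415 0.0586] -0.039 0.031
scene 80 [ 0.529  -0.1647] 1.541 -1.061 [0.0451 0.0621] -0.0415 0.0343
scene 95 [ 0.532  -0.1603] -1.258 -1.079 [0.0481 0.0744] -0.0497 0.0448
```

View pics/o3.png

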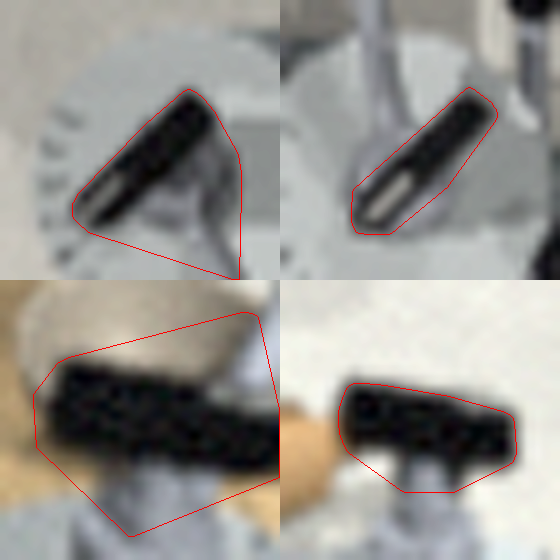

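```bash
cat > edge.py <<'E'
from h import *
def edge(n,im,c,a0,z=.236):
    # far long top edge of a bar with rough angle a0: sample profiles across it, half-level crossing, line fit
    u=np.array([-np.cos(a0),np.sin(a0),0]); v=np.array([u[1],-u[0],0])
    cam=np.array(camera_info(n)['T'])[:3,3]; v=v*-np.sign(v[:2]@(cam[:2]-c[:2]))   # away from camera
    g=im.astype(np.float32).max(2); pts=[]
    s=np.linspace(-.014,.024 if n=='top' else .018,25); w=np.linspace(0,.016,65)
    for si in s:
        P=np.r_[c,z]+si*u+w[:,None]*v; q=proj(n,P).astype(np.float32)
        I=cv2.remap(g,q[:,0].reshape(1,-1),q[:,1].reshape(1,-1),cv2.INTER_LINEAR)[0]
        k=np.argmax(I>62)
        if 0<k: pts.append((si,w[k]))
    pts=np.array(pts); f=np.polyfit(*pts.T,1); r=pts[:,1]-np.polyval(f,pts[:,0]); ok=abs(r)<.0015; f=np.polyfit(*pts[ok].T,1)
    d=u+f[0]*v; return round(float(np.arctan2(d[1],-d[0])),3),round(float(f[1]),4),int(ok.sum()),round(float(r[ok].std()),5)
E
python3 - <<'E'
from edge import *
for i in('0','3'):
  T=cv2.imread(f'pics/top{i}.png' if i=='0' else 'pics/t3.png')[:,:,::-1];S=cv2.imread(f'pics/scene0.png' if i=='0' else 'pics/s3.png')[:,:,::-1]
  for a in(.75,.85):
    for n,im in(('top',T),('scene',S)):
        print(i,n,'L',edge(n,im,AX+[0,-.001],a if i=='3' else -.03),'R',edge(n,im,np.array([.5243,-.1717]),a))
E
```

```text
0 top L (-0.307, 0.007, 11, 0.00092) R (0.771, 0.007, 16, 0.00033)Traceback (most recent call last):
  File "<stdin>", line 6, in <module>
  File "edge.py", line 13, in edge
    pts=np.array(pts); f=np.polyfit(*pts.T,1); r=pts[:,1]-np.polyval(f,pts[:,0]); ok=abs(r)<.0015; f=np.polyfit(*pts[ok].T,1)
                         ~~~~~~~~~~^^^^^^^^^^
TypeError: polyfit() missing 2 required positional arguments: 'y' and 'deg'
```

```bash
cat > edge.py <<'E'
from h import *
def edge(n,im,c,a0,side,z=.236):
    u=np.array([-np.cos(a0),np.sin(a0),0]); v=side*np.array([u[1],-u[0],0])   # side +1: the +x/+y flank
    g=im.astype(np.float32).max(2); pts=[]
    w=np.linspace(-.001,.013,80)
    for si in np.linspace(-.02,.018,30):
        q=proj(n,np.r_[c,z]+si*u+w[:,None]*v).astype(np.float32)
        I=cv2.remap(g,q[:,0].reshape(1,-1),q[:,1].reshape(1,-1),cv2.INTER_LINEAR)[0]
        d=np.where((I[:-1]<60)&(I[1:]>=60))[0]
        if len(d): pts.append((si,w[d[-1]]))
    if len(pts)<8: return None
    pts=np.array(pts); ok=np.ones(len(pts),bool)
    for _ in range(3):
        f=np.polyfit(*pts[ok].T,1); r=pts[:,1]-np.polyval(f,pts[:,0]); ok=abs(r)<max(2*r[ok].std(),.0003)
    d=u+f[0]*v; return round(float(np.arctan2(d[1],-d[0])),3),round(float(f[1]),4),int(ok.sum()),round(float(r[ok].std()),5)
E
cat > cmp.py <<'E'
from edge import *
def cmp(T,S,a):
    for n,im in(('top',T),('scene',S)):
      for sd in(1,-1):
        print(n,sd,'L',edge(n,im,AX+[0,-.001],a,sd),'R',edge(n,im,np.array([.5243,-.1717]),.8,sd))
if __name__=='__main__':
  r=lambda f:cv2.imread('pics/'+f)[:,:,::-1]
  cmp(r('top0.png'),r('scene0.png'),-.03); cmp(r('t3.png'),r('s3.png'),.8)
E
python3 cmp.py
```

```text
top 1 L (-0.024, 0.0079, 27, 0.00017) R (0.848, 0.0071, 27, 0.00018)
top -1 L (-0.142, 0.01, 21, 0.00055) R (0.806, 0.0063, 29, 0.00047)
scene 1 L None R None
scene -1 L (-0.048, 0.0032, 21, 0.00021) R None
top 1 L (0.813, 0.0045, 25, 0.00014) R (0.85, 0.007, 26, 0.00018)
top -1 L (0.809, 0.0116, 10, 0.00012) R (0.807, 0.0064, 28, 0.00044)
scene 1 L None R None
scene -1 L (0.752, 0.0022, 23, 0.00044) R None
```

```bash
sed -i 's/w=np.linspace(-.001,.013,80)/w=np.linspace(-.001 if n=="top" else -.012,.013,120)/' edge.py; python3 cmp.py | grep scene
```

```text
scene 1 L None R None
scene -1 L (0.165, 0.0014, 30, 0.00238) R (0.92, -0.0031, 30, 0.00115)
scene 1 L None R None
scene -1 L (0.936, 0.0004, 28, 0.00161) R (0.865, -0.0027, 25, 0.00043)
```

Both top edges and the PCA put the right handle at about 0.83, and the left reads about 0.03 less. I'll make a small correction to 0.828, then move to the lever with the fingers shut.

```bash
sed -i 's/^AX=.*/AX=np.array([.522,.2268])/' h.py; cat > p.py <<'E'
from h import *
RF=.072; ZT=.186-DZ
def pt(a): return [AX[0]-RF*np.cos(a),AX[1]+RF*np.sin(a),ZT]
def tang(a): return np.array([np.sin(a),np.cos(a),0])   # clockwise travel
def oa(a): return ori(np.clip(a,-1.2,3.4))
def ft(a): return -float(np.array(get_ft_force())@tang(a))
E
python3 - <<'E'
from p import *
zg=.176
move_pose([*AX,.26],ori(.797)); movel([*AX,zg],v=.15,until_force=6); command_gripper(0.); print(get_grip_width()*88,np.round(get_ft_force(),1))
q=np.array(get_joint_pos()); R=Ro.from_quat(get_ee_rot(),scalar_first=True).as_matrix(); a=np.arctan2(R[1,0],-R[0,0])
q[5]+=.828-a; movej(q); wait(.2)
R=Ro.from_quat(get_ee_rot(),scalar_first=True).as_matrix(); print('ang',a,np.arctan2(R[1,0],-R[0,0]),get_grip_width()*88)
command_gripper(.45); movel([*get_tcp_pos()[:2],.26],v=.2); command_gripper(0.)
a0=-.95
p=pt(a0); move_pose([p[0],p[1],.26],oa(a0)); print(get_time(),np.round(get_joint_pos(),2))
print(movel(p,v=.15,until_force=6),np.round(get_ft_force(),1),get_time())
S=snap('scene','s4.png')
try:
    print(movel(pt(-.8),ori(-.8),v=.1,until_force=8),np.round(get_tcp_pos(),4),pt(-.8),ft(-.8))
except Exception as e: print(repr(e))
E
```

```text
14.046921703365822 [-2.8 -2.9  5.1]
ang 0.7969951178393032 0.8276462065043572 13.857283834202791
21.45 [ 0.31  0.17  1.81  0.    1.16 -2.21]
False [ 0.4  0.8 -0.8] 22.3083
False [0.4724 0.1754 0.1547] [np.float64(0.47183711692700414), np.float64(0.17515036145523435), 0.1538] 0.44220196373917453
```

```bash
python3 - <<'E'
from p import *
a=-.8; log=[]
while a<4.8:
    a+=.2; hit=movel(pt(a),oa(a),v=.12,until_force=9); f=ft(a); log.append((round(a,2),round(f,1)))
    if hit or f>4.5 or get_time()>48: break
print(log); p=get_tcp_pos(); print('hit',hit,np.arctan2(p[1]-AX[1],-(p[0]-AX[0])),np.hypot(*(p[:2]-AX)),np.round(get_ft_force(),1),get_time())
E
```

```text
[(-0.6, 0.2), (-0.4, 1.3), (-0.2, 0.1), (-0.0, 0.5), (0.2, 1.0), (0.4, 0.4), (0.6, 0.2), (0.8, 0.7), (1.0, -0.3), (1.2, -0.0), (1.4, -0.3), (1.6, 1.0), (1.8, 0.0), (2.0, 0.7), (2.2, -0.1), (2.4, -0.8), (2.6, 1.5)]
hit True 2.516040693902858 0.07198974207397585 [0.2 1.9 1. ] 28.4833
```

The push hit a stop at finger angle about 2.52, which puts the lever near 2.8 (within the expected range). Continuing in small steps to nip it up.

```bash
python3 - <<'E'
from p import *
S=snap('scene','s5.png'); print([(np.round(onz('scene',c,.21)[0],4),a) for m,c,a in blobs('scene',S,(368,225),45)])
log=[];a=2.516
while a<2.78:
    a+=.06; hit=movel(pt(a),oa(a),v=.04,until_force=14); f=ft(a); p=get_tcp_pos(); log.append((hit,round(a,2),round(float(np.arctan2(p[1]-AX[1],-(p[0]-AX[0]))),3),round(f,1)))
    if hit: break
print(log,get_time())
S=snap('scene','s6.png'); print([(np.round(onz('scene',c,.21)[0],4),a) for m,c,a in blobs('scene',S,(368,225),45)])
E
```

```text
[(array([0.379 , 0.0669, 0.21  ]), 21), (array([0.4952, 0.1772, 0.21  ]), 1118), (array([0.4938, 0.165 , 0.21  ]), 38), (array([0.5555, 0.2267, 0.21  ]), 304), (array([0.6111, 0.2631, 0.21  ]), 76)]
[(False, 2.58, 2.549, 6.0), (False, 2.64, 2.599, 8.9), (False, 2.7, 2.655, 10.0), (False, 2.76, 2.713, 11.5), (False, 2.82, 2.77, 10.8)] 29.8333
[(array([0.5236, 0.1849, 0.21  ]), 1572), (array([0.4989, 0.1726, 0.21  ]), 9), (array([0.6156, 0.2404, 0.21  ]), 79)]
```

The ball moved a further 0.24 rad at about 11 N (0.78 N m), so the nip is about 0.3. I'll back off, clear the area and verify.

```bash
python3 - <<'E'
from p import *
import cmp
a=2.55; movel(pt(a),v=.1); p=pt(a); movel([p[0],p[1],.27],v=.2); move_pose([.40,-.10,.33],ori(.8))
print(get_time(),np.round(get_ft_force(),1))
T=snap('top','t7.png');S=snap('scene','s7.png'); cmp.AX=AX; cmp.cmp(T,S,.828)
print([(np.round(onz('scene',c,.21)[0],4),a) for m,c,a in blobs('scene',S,(368,225),45)])
print([(np.round(onz('top',c,.21)[0],4),a) for m,c,a in blobs('top',T,(240,203),35)])
f=lambda im,x,y:cv2.resize(im[y:y+70,x:x+70,::-1],None,fx=5.5,fy=5.5,interpolation=cv2.INTER_CUBIC)
cv2.imwrite('pics/z7.png',np.vstack([np.hstack([f(T,205,170),f(T,322,165)])]))
E
```

```text
33.2583 [-0.3  0.  -0.2]
top 1 L (0.79, 0.0062, 25, 0.00035) R (0.846, 0.0071, 27, 0.00018)
top -1 L (0.876, 0.0116, 12, 0.00023) R (0.807, 0.0064, 28, 0.00046)
scene 1 L None R None
scene -1 L (0.791, 0.0009, 22, 0.00042) R (0.854, -0.0026, 25, 0.00047)
[(array([0.5126, 0.2156, 0.21  ]), 181), (array([0.6159, 0.2407, 0.21  ]), 77), (array([0.5222, 0.3268, 0.21  ]), 10), (array([0.5969, 0.324 , 0.21  ]), 9)]
[(array([0.6134, 0.242 , 0.21  ]), 29), (array([0.522 , 0.2295, 0.21  ]), 65), (array([0.4677, 0.1843, 0.21  ]), 11)]
```

View pics/z7.png

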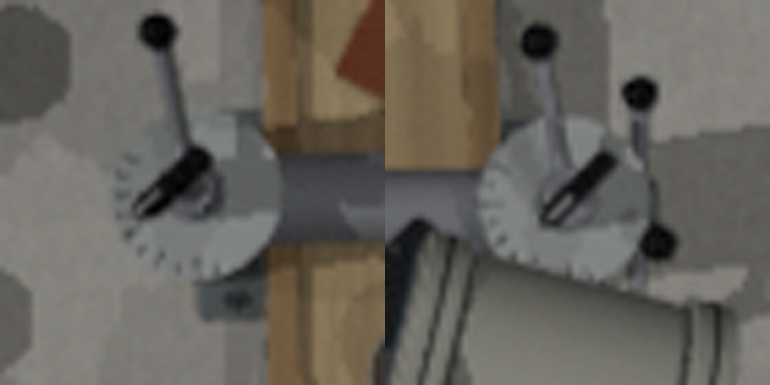

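The left handle is at about (172,182) and its lever at about (157,32), now parallel to the right-hand lever. The left bar looks slightly over-turned here, so I'll compare its blob with the picture from before the correction.

```bash
python3 - <<'E'
from h import *
for t in('top0','t3','t7'):
  im=cv2.imread(f'pics/{t}.png')[:,:,::-1]
  for c0 in((236.6,202.5),(357.6,197.6)):
    for th in(35,45,55):
      b=[x for x in blobs('top',im,c0,10,th)]; m,c,a=max(b,key=lambda x:x[2]); r=bar('top',m); print(t,th,a,np.round(r[0],4),round(r[1],3),end=' | ')
    # white line centroid vs. bar: bright pixels inside hull
  print()
  for c0,s in(((236.6,202.5),'L'),((357.6,197.6),'R')):
    g=im.max(2).astype(float); h=cv2.convexHull(np.argwhere(max(blobs('top',im,c0,10,50),key=lambda x:x[2])[0])[:,::-1].astype(np.int32)); f=np.zeros((400,640),np.uint8); cv2.fillPoly(f,[h],1); f=cv2.erode(f,np.ones((2,2)))
    w=(f>0)*np.clip(g-50,0,None); q=np.argwhere(w>0)[:,::-1]; ww=w[w>0]
    if len(q): P=onz('top',q,.236)[:,:2]; c=(P*ww[:,None]).sum(0)/ww.sum(); ax=AX if s=='L' else np.array([.5243,-.1717]); d=c-ax; print(t,s,'line',len(q),c.round(4),np.arctan2(d[1],-d[0]).round(3),np.hypot(*d).round(4))
for t in('s3','s7'):
  im=cv2.imread(f'pics/{t}.png')[:,:,::-1]
  for th in(40,50):
    m,c,a=max(blobs('scene',im,(367,227),18,th),key=lambda x:x[2]); print(t,th,a,np.round(c,2),np.round(bar('scene',m)[1],3))
E
```

```text
top0 35 55 [0.52   0.2274] -0.076 | top0 45 63 [0.5209 0.2285] -0.117 | top0 55 77 [0.5186 0.229 ] -0.032 | top0 35 28 [ 0.5308 -0.1781] 0.827 | top0 45 43 [ 0.5259 -0.1719] 0.863 | top0 55 52 [ 0.526  -0.1725] 0.868 | 
top0 L line 5 [0.5071 0.226 ] -0.055 0.0149
top0 R line 7 [ 0.5129 -0.159 ] 0.838 0.0171
t3 35 51 [0.5201 0.2274] 0.795 | t3 45 58 [0.5185 0.2281] 0.78 | t3 55 83 [0.518  0.2281] 0.814 | t3 35 29 [ 0.5304 -0.1766] 0.902 | t3 45 45 [ 0.526  -0.1722] 0.872 | t3 55 52 [ 0.526  -0.1725] 0.868 | 
t3 L line 5 [0.5063 0.2271] 0.02 0.0157
t3 R line 7 [ 0.5129 -0.1591] 0.834 0.017
t7 35 55 [0.5198 0.2282] 0.773 | t7 45 65 [0.5192 0.2277] 0.769 | t7 55 73 [0.5199 0.226 ] 0.756 | t7 35 29 [ 0.5304 -0.1766] 0.902 | t7 45 43 [ 0.5259 -0.1719] 0.863 | t7 55 52 [ 0.526  -0.1725] 0.868 | 
t7 L line 6 [0.5058 0.2251] -0.105 0.0163
t7 R line 7 [ 0.5128 -0.159 ] 0.835 0.0171
s3 40 171 [367.54 226.93] 0.834
s3 50 188 [367.49 226.93] 0.899
s7 40 170 [367.41 226.84] 0.86
s7 50 191 [367.47 226.96] 0.888
```

```bash
python3 -c "
from station import *
print(job_done(),get_time())"
```

```text
the job is handed in; nothing more can be done
the job is handed in; nothing more can be done
```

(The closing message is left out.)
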